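Scrape the offcuts off the bench plate

TASK

Lift the scraper up and off its two-pronged hook and use it to wipe all five metal offcuts off the dark plate into the blue tray at the plate's edge; the gripper's fingers must not touch the offcuts. Then stand the scraper upright on the green mat, setting it down rather than dropping it, and let go. Leave everything else where it is.

Things in the scene. Friction and masses are not known exactly. Their poses are not given: they have to be found in the camera images.
- scraper: hand scraper, 118 mm tall, 0.3 kg; starts hanging upright on the stand, axes as the stand's within 3 degrees. Red rigid foot 30 (x) x 100 (y) x 30 mm high, its long face wipes; steel neck 16 x 24 x 38 above it; pale wooden grip 26 (x) x 70 (y) x 50 on top (68 to 118 mm up): pinch it across the 26 mm (x). Origin: centre of the foot's underside, z up, y along the foot; front and back alike.
- stand: fixed stand whose two-pronged hook holds the scraper, left or right of the plate. Origin: on the table, centre of the scraper's place. Base 120 x 120 x 10 mm; column at x 40 to 56 mm, no higher than the prongs. The scraper's grip rests on the prongs, its neck hangs between them, its foot below them, underside 20 mm above the table. See hook.
- hook (a point): midway between the free ends of the stand's prongs, level with their tops, 88 mm above the table, at x = -28 mm of the stand; axes as the stand's. Prongs 8 x 8 mm run along x, 44 mm apart (y -22, +22); tips at the free ends stand 8 mm above them. Lift the scraper 10 to 25 mm (at 30 its foot strikes the prongs), then draw it 50 mm or more towards -x before raising it further.
- plate: fixed dark steel plate block 200 (x) x 162 (y) mm, top 45 mm above the table; origin on the table under its centre. Aluminium rails along x, 6 mm thick, stand 12 mm above the top, 150 mm apart inside (y -75 to +75). Both ends are open: the -x end (x = -100) drops into the tray, the +x end to the table. Offcuts start at x -65 to +57, y -67 to +67 mm.
- tray (a point): centre of the inner floor of the open blue catch tray, fixed to the plate's -x end. Axes as the plate's. Inside 95 (x) x 176 (y) mm, floor 4 mm above the table, walls 4 mm thick with rim 30 mm above the table, so lower than the plate's top; no gap between plate and tray.
- mat: fixed flat green mat 120 (x) x 150 (y) x 4 mm; origin at the centre of its underside on the table, top 4 mm up. It lies on the other side of the plate from the stand.
- chip_bar: loose metal offcut lying flat on the plate; origin at the centre of its underside. Brass bar 18 x 12 x 7 mm.
- chip_disc: loose metal offcut lying flat on the plate; origin at the centre of its underside. Copper disc 16 mm across, 7 mm thick.
- chip_square: loose metal offcut lying flat on the plate; origin at the centre of its underside. Silvery aluminium-coloured square 14 x 14 x 8 mm.
- chip_ell: loose metal offcut lying flat on the plate; origin at the centre of its underside. Brass L-shaped piece 18 x 19 x 7 mm.
- chip_strip: loose metal offcut lying flat on the plate; origin at the centre of its underside. Copper strip 20 x 10 x 6 mm.
- jar: loose amber jar with white cap, 56 mm across, 65 mm high, beyond the stand or mat on the robot's right. Bystander: leave it alone.
- ring_clamp: loose wooden ring clamp lying beyond the stand or mat on the robot's left, 105 x 34 x 24 mm. Bystander: leave it alone. Other fixed equipment, up to 190 mm tall, stands only near the table edges: beyond 0.45 m left and right of the robot and beyond 0.77 m ahead.
Not all that is in view belongs to the job. Of the things that look like the mat, the smaller one is meant. Of the things that look like the scraper, the larger one is meant.

How it is judged (in metres and radians):
On the way, in this order (a step that is already met when the one before it is completed fails the run):
1. the scraper is held by the fingers and off its hook (80 mm or more from where it hung) (distance of scraper from where it was at the start of the episode above 0.08 m and contact force between the fingers and scraper above 1 N), for 0.2 s.
2. all five offcuts are in the tray (x of chip_bar in the frame of tray between -0.047 and 0.047 m and y of chip_bar in the frame of tray between -0.088 and 0.088 m and z of each of chip_bar, chip_disc, chip_square, chip_ell, chip_strip in the frame of tray below 0.03 m and x of chip_disc in the frame of tray between -0.047 and 0.047 m and y of chip_disc in the frame of tray between -0.088 and 0.088 m and x of chip_square in the frame of tray between -0.047 and 0.047 m and y of chip_square in the frame of tray between -0.088 and 0.088 m and x of chip_ell in the frame of tray between -0.047 and 0.047 m and y of chip_ell in the frame of tray between -0.088 and 0.088 m and x of chip_strip in the frame of tray between -0.047 and 0.047 m and y of chip_strip in the frame of tray between -0.088 and 0.088 m), for 0.2 s.
At the end, for the whole second after the job is handed in: All five offcuts lie inside the blue tray, below its rim, at rest; the scraper stands upright (within 0.15 rad) on the green mat, its centre within the mat's outline and its foot within 6 mm of the mat's top, at rest and released (all of step 2 and linear speed of each of chip_bar, chip_disc, chip_square, chip_ell, chip_strip below 0.03 m/s and x of scraper in the frame of mat between -0.06 and 0.06 m and y of scraper in the frame of mat between -0.075 and 0.075 m and z of scraper in the frame of mat below 0.01 m and angle between scraper's own z axis and vertical below 0.15 rad and linear speed of scraper below 0.02 m/s); the robot touches nothing.
It fails at once if the fingers touch an offcut (contact force between the fingers and chip_bar above 0.3 N or contact force between the fingers and chip_disc above 0.3 N or contact force between the fingers and chip_square above 0.3 N or contact force between the fingers and chip_ell above 0.3 N or contact force between the fingers and chip_strip above 0.3 N).
It fails at once if the scraper is dropped (faster than 0.5 m/s with no finger on it) (linear speed of scraper above 0.5 m/s and contact force between the fingers and scraper below 0.1 N).
It fails at once if a loose bystander is moved by more than 30 mm (distance of any of jar, ring_clamp from where it was at the start of the episode above 0.03 m).
It also fails if it takes over 64 s, if anything falls off the work surface, if the arm or the gripper's body presses on something with over 40 N, if the wrist force passes 120 N, or if a joint passes its speed limit or range.

ROBOT

A 6-joint arm with a two-finger parallel gripper is mounted at the origin on the work surface. World frame = base frame: x ahead of the robot, y to its left, z up, the work surface at z = 0. Lengths are in mm, angles in rad, forces in N, time in s.
With the tool pointing down it reaches from about 350 to 800 mm from the base axis. Payload 7.3 kg.
Tool frame: the origin (TCP) lies midway between the tips of the shut fingers; the grasp point (between the pads) lies 19 mm behind it; z points along the fingers, y is the direction in which the jaws open and shut (so a half turn about z gives the same grasp; the last joint's range is limited). The gripper opens to 85 mm and grips with 20 to 120 N. Pads are 22 mm wide; open, the fingers measure 114 mm over their backs; the gripper's body (76 mm by 85 mm) begins 54 mm behind the grasp point. The pads swing forward as they close: fully open they stand 13 mm farther back than shut.
Start: joints at [1.161, 0.342, 1.524, -0, 1.275, -0.146], TCP at [136.878, 506.862, 231.322] pointing down, gripper open.
Joint ranges: [-2.53, 2.53], [-0.77, 2.02], [0.04, 2.7], [-1, 4.14], [0.28, 2.66], [-3.11, 3.11]. Speed limits (rad/s): [2.57, 2.57, 3.14, 3.14, 3.14, 3.14].

INTERFACE

Orientations are given as a rotation vector (axis times angle).
In Python, from cell import arm, read_camera gives the robot as it stands. The module is installed in compiled form; this text tells all that it offers.
- The arm moves only by the tool apply_moves, never from a script. Its argument "series" is a list of rows, each an object with "jaw": the finger opening in cm, from 0 to 8.54; "xyz": the shift along the tool's x, y, z in cm, a list of three; "spin": the turn about the tool's z in degrees. A call has 1 to 20 rows; each row is the pose to reach, as a shift and turn from the pose commanded when the call began, along the tool's axes at that moment; what a row does not reach only later rows make up. A row lasts 1/10 s, in which the tool goes at most 50 mm and 8.59 degrees, less where a joint would pass 70% of its speed; a pose out of reach is approached as far as the arm can. A call with a gripper value outside its range is refused whole. The fingers move at their own pace and stop on an object; "newtons" is the grip in N (left out, the last holds). Time passes only in rows, so rows that repeat a pose let the fingers close. It gives the time, the measured TCP pose, the force and the opening at its end, in the units of the state.
- arm.get_obs(): the state, without advancing time (a new reading comes with each control period).
- read_camera(name): name is "side" or "top" or "wrist"; returns a dict with "frame" (400x640x3 uint8, blue, green, red), "vfov" (degrees; the focal length in pixels is half the picture's height over the tangent of half this angle, whatever the lens; pixels are square), "cx", "cy" (the principal point, pixels), "R" (3x3) and "t" (3): a world point X has camera coordinates R X + t. Camera axes: x right, y down, z forward; pixel columns grow to the right and rows downward; lengths in mm; the calibration is good to about 2 mm. A picture is of the moment at which its call begins. There is no depth.
- arm.close_job(): hands the job in, once; it reports no verdict.
The state is a dict: "clock": time; "joint_pos": joint angles; "joint_velocities": joint speeds; "tau": joint torques, N m; "eef_pos": TCP position; "ee_rot": TCP orientation; "contact_force": force on the tool from outside, world axes, zero at the start; "ft_torque": the same for the moment, N m; "opening": finger opening in mm.
Only numpy, scipy, OpenCV 4.12 (cv2) and the standard library are available. Lean on these libraries where they do the work, as an engineer would, in place of code of your own. Each camera call takes 0.05 s, during which the arm holds its last target. There are 200 camera calls.

## Working session

There is one attempt and no reset: what is moved stays moved. The work goes in short steps, Python scripts to look and compute and a tool call to move; the robot and the scene stay as the last step left them, time stands still between calls to the robot, and variables do not carry over. Pictures are saved under pics/ and viewed, about 8 in all and at most 12, crops included, and the job is handed in when it is done.

Besides the shell and the picture viewer there is one more tool, called after ">>>" as name([rows], argument=value, ...), one row to a line, values as JSON. apply_moves: Moves the arm, as the interface text tells. Its arguments: {"type":"object","properties":{"series":{"type":"array","items":{"type":"object","properties":{"jaw":{"type":"number"},"xyz":{"type":"array","items":{"type":"number"}},"spin":{"type":"number"}}}},"newtons":{"type":"number"}},"required":["series"]}

```bash
mkdir -p pics
cat > h.py <<'E'
import numpy as np, cv2
from cell import arm, read_camera
def cam(n):
    c=read_camera(n); c['f']=200/np.tan(np.radians(c['vfov'])/2); c['R']=np.array(c['R']); c['t']=np.array(c['t']); return c
def ray(c,u,v,z):
    d=c['R'].T@np.array([(u-c['cx'])/c['f'],(v-c['cy'])/c['f'],1]); o=-c['R'].T@c['t']
    return o+d*(z-o[2])/d[2]
def proj(c,X):
    p=c['R']@np.array(X,float)+c['t']; return p[:2]/p[2]*c['f']+[c['cx'],c['cy']]
E
python3 - <<'E'
from h import *
o=arm.get_obs(); print(o)
for n in('side','top','wrist'):
    c=cam(n); print(n,c['f'],c['cx'],c['cy'],(-c['R'].T@c['t']).round(0)); cv2.imwrite(f'pics/{n}0.png',c['frame'])
E
```

```text
{'clock': 0.0, 'joint_pos': array([ 1.16100678e+00,  3.42742899e-01,  1.52504831e+00,  2.73153408e-05,
        1.27541144e+00, -1.45953706e-01]), 'joint_velocities': array([-9.66438558e-05,  9.71428318e-05, -3.88063125e-05, -8.11082914e-05,
       -1.02477393e-03, -8.04925853e-04]), 'tau': array([ 1.47359708e-03, -4.33673358e+01, -2.46020472e+01, -1.03427515e-04,
        7.81892217e-03,  1.49261263e-05]), 'eef_pos': array([136.69126754, 506.46035214, 230.60457645]), 'ee_rot': array([-4.13182295e-01, -3.11383147e+00,  2.42036099e-03]), 'contact_force': array([-0.13106511, -0.04519914,  0.78630516]), 'ft_torque': array([ 0.02454223, -0.01406947,  0.03338434]), 'opening': 85.69092948126071}
side 485.1842495001411 321.4428206586086 204.07620577824503 [  72. -811.  916.]
top 399.6314984487285 314.3460507433851 207.24442337018408 [ 233.  100. 1220.]
wrist 277.4245190953116 317.10163104721204 201.78264225942814 [ 67. 526. 374.]
```

View pics/top0.png

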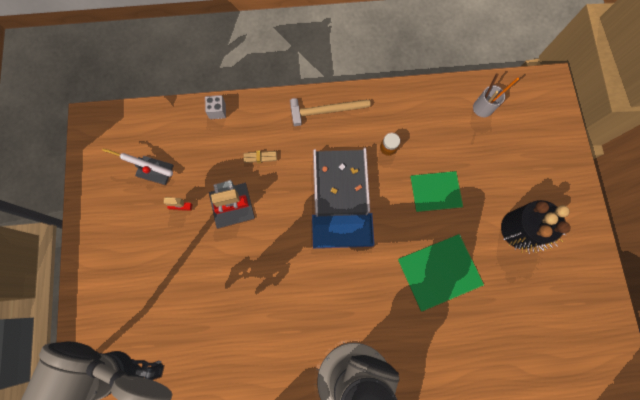

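View pics/side0.png

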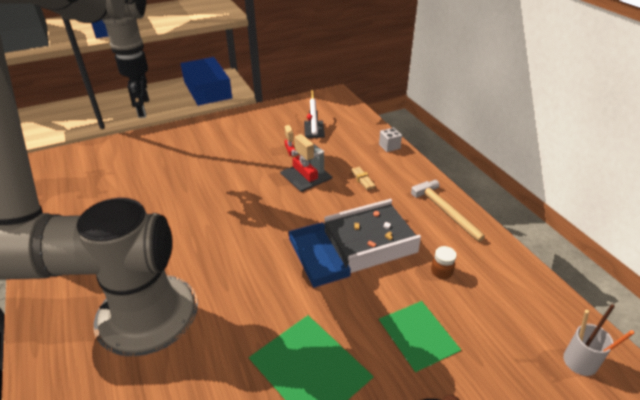

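Top view: candidate scrapers are the one in the stand (grip ~(225,197)) and a smaller red/wood one lying at (178,204), so I choose the stand one. Candidate mats are at (436,190), the smaller, and (441,272), the larger decoy, so I choose (436,190). The plate is at (341,182) and the tray at (342,231) on the robot's side. The jar is at (391,142) and the clamp at (260,156).

Run:
```python
from h import *
t=cv2.imread('pics/top0.png'); s=cv2.imread('pics/side0.png')
a=cv2.resize(t[165:235,155:265],None,fx=5,fy=5,interpolation=2)
b=cv2.resize(t[135:255,300:385],None,fx=3,fy=3,interpolation=2)
d=cv2.resize(s[115:195,275:340],None,fx=5,fy=5,interpolation=2)
W=np.zeros((600,800,3),np.uint8)
a=a[:350,:470]; W[:a.shape[0],:a.shape[1]]=a
W[:360,480:735]=b
d=d[:,:]; d=cv2.resize(d,None,fx=.6,fy=.6); W[355:355+d.shape[0],:d.shape[1]]=d
cv2.imwrite('pics/crop1.png',W)
c=cam('top'); f=c['frame'];hsv=cv2.cvtColor(f,cv2.COLOR_BGR2HSV)
def blobs(m,z,amin=200):
    for k in cv2.findContours(m,cv2.RETR_EXTERNAL,cv2.CHAIN_APPROX_NONE)[0]:
        if cv2.contourArea(k)<amin: continue
        P=np.array([ray(c,u,v,z)[:2] for u,v in k[:,0]],np.float32); r=cv2.minAreaRect(P)
        print(cv2.minAreaRect(k)[0],np.round(r[0],1),np.round(r[1],1),round(r[2],2))
print('green');blobs(cv2.inRange(hsv,(45,80,30),(85,255,255)),4)
print('blue');blobs(cv2.inRange(hsv,(100,120,30),(125,255,255)),30)
print('dark z45');blobs(cv2.inRange(hsv,(0,0,20),(179,90,95)),45)
print('dark z10');blobs(cv2.inRange(hsv,(0,0,20),(179,90,95)),10)
print('red');blobs(cv2.inRange(hsv,(0,200,90),(4,255,255))|cv2.inRange(hsv,(174,200,90),(179,255,255)),50,30)
```

```text
green
(440.4569091796875, 271.7327575683594) [ 281.4 -294.1] [166.7 208.6] 16.41
(436.3415832519531, 190.9158477783203) [ 532.7 -323.1] [118.6 148.2] 0.46
blue
(342.3400573730469, 230.2029266357422) [430.8 -11.4] [178.5  96.2] 85.75
dark z45
(364.0, 371.0) [ 32.5 -26. ] [187.2 144.7] 84.52
(16.5, 353.5) [176.2 926.2] [186.6  91.2] 4.71
(532.2344360351562, 224.00418090820312) [ 387.8 -579.9] [129.5 191.3] 20.43
(230.42739868164062, 203.3527069091797) [541.9 317.2] [127.2 116. ] 10.19
(150.59999084472656, 175.1999969482422) [653.1 558.1] [109.6  31.5] 65.94
(342.5, 195.0) [539.6 -21.2] [182.3 283.5] 84.68
(261.5, 205.0) [613.  186.8] [1203.6 1711.7] 0.03
dark z10
(364.0, 371.0) [ 26.5 -29.8] [192.8 149. ] 84.52
(16.5, 353.5) [174.5 950.8] [192.2  94. ] 4.71
(532.2344360351562, 224.00418090820312) [ 392.4 -600.1] [133.4 197.1] 20.43
(230.42739868164062, 203.3527069091797) [551.1 323.7] [131.  119.5] 10.19
(150.59999084472656, 175.1999969482422) [665.6 571.8] [112.9  32.4] 65.94
(342.5, 195.0) [548.8 -24.8] [187.7 291.9] 84.68
(261.5, 205.0) [624.4 189.4] [1239.4 1762.7] 0.03
red
(179.5, 206.0) [545.7 469.1] [68.9 18.5] 84.69
(241.4412078857422, 201.26473999023438) [543.3 283.2] [32.6 28.1] 9.25
```

View pics/crop1.png

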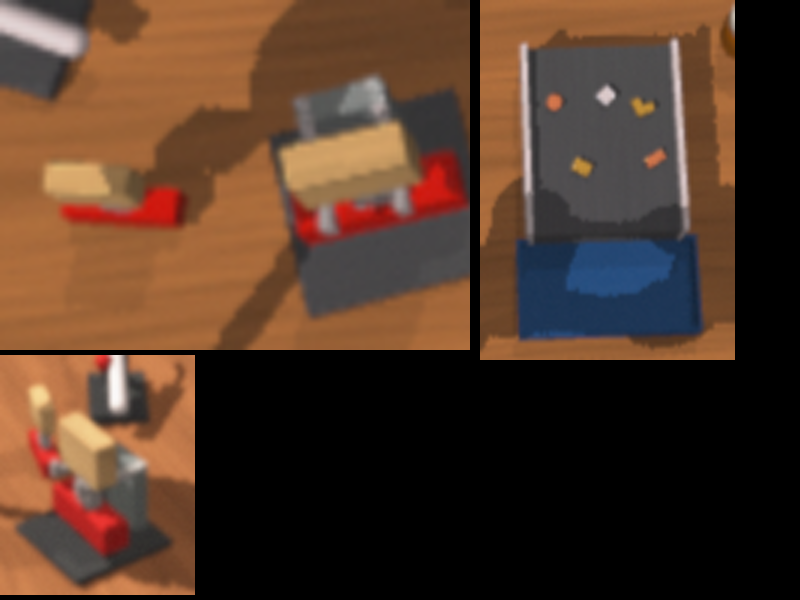

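The crop shows the wood-gripped red scraper hanging in the stand, with the column behind it (away from the robot) and the prong ends facing the robot. The smaller lookalike is clear at left. Next I hover to view the stand and plate with the wrist camera.

>>> apply_moves([
  {"xyz":[-48.5,-28.9,-9],"spin":65,"jaw":6.5},
  {"xyz":[-48.5,-28.9,-9],"spin":65,"jaw":6.5},
  {"xyz":[-48.5,-28.9,-9],"spin":65,"jaw":6.5},
  {"xyz":[-48.5,-28.9,-9],"spin":65,"jaw":6.5},
  {"xyz":[-48.5,-28.9,-9],"spin":65,"jaw":6.5},
  {"xyz":[-48.5,-28.9,-9],"spin":65,"jaw":6.5},
  {"xyz":[-48.5,-28.9,-9],"spin":65,"jaw":6.5},
  {"xyz":[-48.5,-28.9,-9],"spin":65,"jaw":6.5},
  {"xyz":[-48.5,-28.9,-9],"spin":65,"jaw":6.5},
  {"xyz":[-48.5,-28.9,-9],"spin":65,"jaw":6.5},
  {"xyz":[-48.5,-28.9,-9],"spin":65,"jaw":6.5},
  {"xyz":[-48.5,-28.9,-9],"spin":65,"jaw":6.5},
  {"xyz":[-48.5,-28.9,-9],"spin":65,"jaw":6.5},
  {"xyz":[-48.5,-28.9,-9],"spin":65,"jaw":6.5},
  {"xyz":[-48.5,-28.9,-9],"spin":65,"jaw":6.5},
  {"xyz":[-48.5,-28.9,-9],"spin":65,"jaw":6.5},
  {"xyz":[-48.5,-28.9,-9],"spin":65,"jaw":6.5},
  {"xyz":[-48.5,-28.9,-9],"spin":65,"jaw":6.5},
])

```text
clock: 2.0
eef_pos: [529.4, 102.0, 321.5]
ee_rot: [2.02, 2.406, 0.0]
contact_force: [-0.4, -0.2, -0.5]
opening: 65.0
```

Run:
```python
from h import *
import pickle
c=cam('wrist'); pickle.dump(c,open('w1.pkl','wb')); cv2.imwrite('pics/w1.png',c['frame'])
print((-c['R'].T@c['t']).round(1)); print(c['R'].round(3))
for n,X in dict(stand=(545,320,0),grip=(545,320,138),plate=(530,-20,45)).items(): print(n,proj(c,X).round())
o=arm.get_obs(); print(o['clock'],o['eef_pos'],o['ee_rot'],o['opening'])
```

```text
[515.7 172.6 465. ]
[[ 0.985  0.173  0.001]
 [ 0.166 -0.945  0.281]
 [ 0.05  -0.277 -0.96 ]]
stand [354.  21.]
grip [372. -27.]
plate [305. 242.]
2.05 [529.50807233 101.82976447 321.46122499] [2.02075566e+00 2.40522532e+00 4.18207445e-04] 65.04805408596313
```

View pics/w1.png

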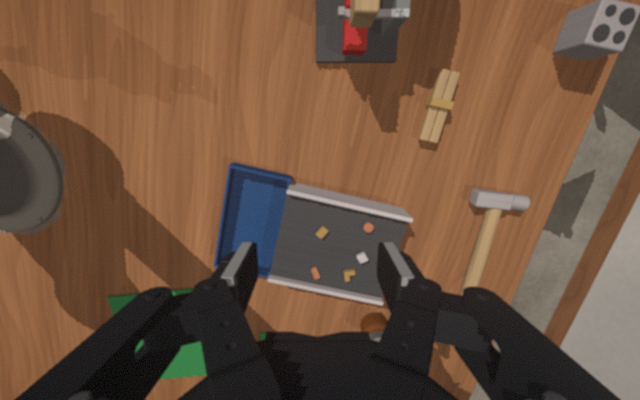

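The wrist view shows the plate with rails from (290,190)-(411,219) and (269,280)-(383,302), the tray at (255,215), and all five chips. The stand is cut off at the top, so I shift over it.

>>> apply_moves([
  {"xyz":[17.8,1.6,0]},
  {"xyz":[17.8,1.6,0]},
  {"xyz":[17.8,1.6,0]},
  {"xyz":[17.8,1.6,0]},
  {"xyz":[17.8,1.6,0]},
  {"xyz":[17.8,1.6,0]},
  {"xyz":[17.8,1.6,0]},
])

```text
validation failed for argument at $.se...
```

Run:
```python
from h import *
import pickle
c=cam('wrist'); pickle.dump(c,open('w2.pkl','wb')); cv2.imwrite('pics/w2.png',c['frame'])
o=arm.get_obs(); print(o['clock'],o['eef_pos'],o['ee_rot'])
# plate from w1
c1=pickle.load(open('w1.pkl','rb')); h=cv2.cvtColor(c1['frame'],cv2.COLOR_BGR2HSV)
m=cv2.inRange(h,(0,0,150),(179,70,255)); m[:, :255]=0; m[:180]=0; m[315:]=0; m[:,425:]=0
for k in cv2.findContours(m,cv2.RETR_EXTERNAL,cv2.CHAIN_APPROX_NONE)[0]:
    if cv2.contourArea(k)<60: continue
    P=np.array([ray(c1,u,v,57)[:2] for u,v in k[:,0]],np.float32); r=cv2.minAreaRect(P)
    q=cv2.boxPoints(r); print('rail',cv2.boundingRect(k),np.round(r[0],1),np.round(r[1],1),round(r[2],2)); print(q.round(1).tolist())
b=cv2.inRange(h,(100,120,30),(125,255,255)); k=max(cv2.findContours(b,cv2.RETR_EXTERNAL,cv2.CHAIN_APPROX_NONE)[0],key=cv2.contourArea)
P=np.array([ray(c1,u,v,30)[:2] for u,v in k[:,0]],np.float32);r=cv2.minAreaRect(P);print('tray',r)
```

```text
2.1 [529.56022629 101.73088604 321.41876776] [2.02102050e+00 2.40510939e+00 3.42625589e-04]
rail (267, 278, 116, 27) [578.1 -98.2] [  8.7 201.1] 86.58
[[477.5, -96.5999984741211], [678.2000122070312, -108.5999984741211], [678.7999877929688, -99.9000015258789], [478.0, -87.9000015258789]]
rail (357, 253, 11, 10) [624.9 -25.8] [13.7 16.4] 42.68
[[614.2999877929688, -24.399999618530273], [625.4000244140625, -36.5], [635.5, -27.200000762939453], [624.2999877929688, -15.100000381469727]]
rail (287, 189, 126, 34) [588.7  58.1] [  8.9 200.4] 86.2
[[488.3999938964844, 60.29999923706055], [688.2999877929688, 47.0], [688.9000244140625, 55.900001525878906], [489.0, 69.0999984741211]]
tray ((438.6965026855469, -16.793319702148438), (168.62448120117188, 87.30033874511719), 85.13770294189453)
```

View pics/w2.png

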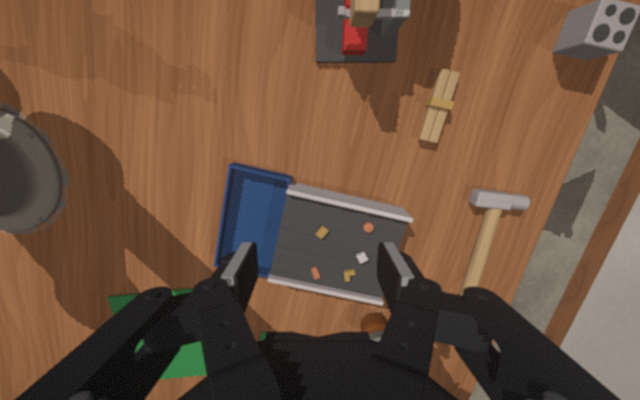

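Same view as before, because the move was refused: rows need every field. Rail lengths (200) and spacing (156.6, expected 156) agree. The plate centre is about (583.3,-21.4) with yaw -3.7°.

>>> apply_moves([
  {"xyz":[17.8,1.6,0],"spin":0,"jaw":6.5},
  {"xyz":[17.8,1.6,0],"spin":0,"jaw":6.5},
  {"xyz":[17.8,1.6,0],"spin":0,"jaw":6.5},
  {"xyz":[17.8,1.6,0],"spin":0,"jaw":6.5},
  {"xyz":[17.8,1.6,0],"spin":0,"jaw":6.5},
  {"xyz":[17.8,1.6,0],"spin":0,"jaw":6.5},
  {"xyz":[17.8,1.6,0],"spin":0,"jaw":6.5},
])

```text
clock: 2.8
eef_pos: [515.1, 278.5, 321.3]
ee_rot: [2.023, 2.403, -0.0]
contact_force: [0.1, 0.6, -0.1]
opening: 64.8
```

Run:
```python
from h import *
import pickle
c=cam('wrist'); pickle.dump(c,open('w2.pkl','wb')); cv2.imwrite('pics/w2b.png',cv2.resize(c['frame'][60:300,200:520],None,fx=2.5,fy=2.5,interpolation=2))
o=arm.get_obs(); print(o['clock'],o['eef_pos'],o['ee_rot'],(-c['R'].T@c['t']).round(1))
print(proj(c,(545,320,138)),proj(c,(545,320,10)))
```

```text
2.85 [515.24865193 278.29461754 321.43572116] [ 2.02342148e+00  2.40285958e+00 -5.66461265e-05] [501.6 349.2 464.8]
[349.23054702 152.6549053 ] [340.3412226  143.76622302]
```

View pics/w2b.png

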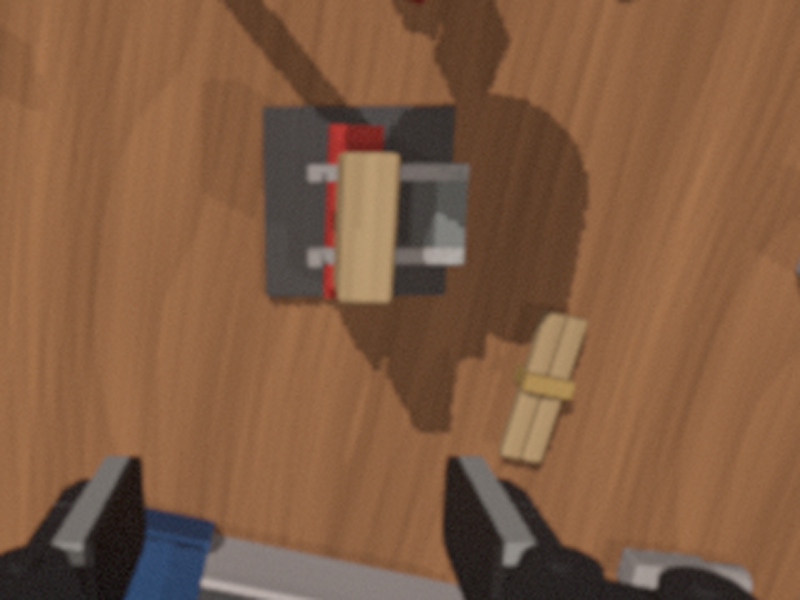

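The crop shows the grip top with corners (342,152)-(390,302), prong ends at (315,172) and (315,257), and base corners (264,106)-(445,296). Now I cast rays through them.

Run:
```python
from h import *
import pickle
c=pickle.load(open('w2.pkl','rb'))
def R(p,z): return np.array([ray(c,x/2.5+200,y/2.5+60,z)[:2] for x,y in p])
for n,p,z in [('grip',[(342,152),(400,152),(390,302),(337,302)],138),('base',[(264,106),(454,106),(445,296),(267,296)],10),('prongtips',[(315,165),(315,181),(315,249),(315,265)],96)]:
    P=R(p,z); print(n,P.round(1).tolist(),P.mean(0).round(1), np.linalg.norm(np.diff(P,axis=0),axis=1).round(1))
    if len(P)==4 and n!='prongtips':
        v=(P[0]+P[1]-P[2]-P[3])/2; print(' yaw of y axis',np.degrees(np.arctan2(-v[0],v[1])))
f=c['frame'];h=cv2.cvtColor(f,cv2.COLOR_BGR2HSV)
m=cv2.inRange(h,(14,60,120),(28,160,255)); m[:110]=0;m[190:]=0;m[:,:325]=0;m[:,370:]=0
k=max(cv2.findContours(m,cv2.RETR_EXTERNAL,cv2.CHAIN_APPROX_NONE)[0],key=cv2.contourArea)
P=np.array([ray(c,u,v,138)[:2] for u,v in k[:,0]],np.float32);print(cv2.boundingRect(k),cv2.minAreaRect(P))
```

```text
grip [[523.9, 352.6], [549.7, 357.0], [559.8, 288.6], [534.7, 284.2]] [542.  320.6] [26.2 69.2 25.5]
 yaw of y axis 8.69952785571681
base [[479.9, 372.4], [595.6, 392.5], [617.9, 275.1], [500.9, 254.8]] [548.6 323.7] [117.5 119.5 118.7]
 yaw of y axis 10.445299965610523
prongtips [[514.3, 344.3], [515.8, 336.5], [522.1, 302.0], [523.6, 293.6]] [518.9 319.1] [ 8.  35.   8.5]
(334, 121, 26, 61) ((541.1748657226562, 320.2782287597656), (27.61545753479004, 69.42498779296875), 9.050289154052734)
```

The grip is 26.2 x 69.2 mm, as specified, centred at (541.5,320.4) with yaw ~9.2°. Go to grasp.

>>> apply_moves([
  {"xyz":[3.7,3.3,5],"spin":0.6,"jaw":6.5},
  {"xyz":[3.7,3.3,5],"spin":0.6,"jaw":6.5},
  {"xyz":[3.7,3.3,8],"spin":0.6,"jaw":6.5},
  {"xyz":[3.7,3.3,12],"spin":0.6,"jaw":6.5},
  {"xyz":[3.7,3.3,15],"spin":0.6,"jaw":6.5},
  {"xyz":[3.7,3.3,17],"spin":0.6,"jaw":6.5},
  {"xyz":[3.7,3.3,19],"spin":0.6,"jaw":6.5},
  {"xyz":[3.7,3.3,21],"spin":0.6,"jaw":6.5},
  {"xyz":[3.7,3.3,22.5],"spin":0.6,"jaw":6.5},
  {"xyz":[3.7,3.3,22.5],"spin":0.6,"jaw":6.5},
  {"xyz":[3.7,3.3,22.5],"spin":0.6,"jaw":6.5},
])

```text
clock: 3.95
eef_pos: [541.7, 320.8, 96.8]
ee_rot: [2.036, 2.392, 0.0]
contact_force: [-0.2, -0.3, 0.4]
opening: 64.8
```

>>> apply_moves([
  {"xyz":[0,0,0],"spin":0,"jaw":3},
  {"xyz":[0,0,0],"spin":0,"jaw":2},
  {"xyz":[0,0,0],"spin":0,"jaw":1.5},
  {"xyz":[0,0,0],"spin":0,"jaw":1.5},
  {"xyz":[0,0,0],"spin":0,"jaw":1.5},
  {"xyz":[0,0,0],"spin":0,"jaw":1.5},
  {"xyz":[0,0,0],"spin":0,"jaw":1.5},
  {"xyz":[0,0,0],"spin":0,"jaw":1.5},
], newtons=80)

```text
clock: 4.75
eef_pos: [541.7, 321.8, 97.5]
ee_rot: [2.033, 2.393, 0.003]
contact_force: [0.5, -1.4, 6.0]
opening: 25.1
```

>>> apply_moves([
  {"xyz":[0,0,-0.6],"spin":0,"jaw":1.5},
  {"xyz":[0,0,-1.2],"spin":0,"jaw":1.5},
  {"xyz":[0,0,-1.8],"spin":0,"jaw":1.5},
  {"xyz":[0,0,-1.8],"spin":0,"jaw":1.5},
  {"xyz":[0,-1,-1.8],"spin":0,"jaw":1.5},
  {"xyz":[0,-2.5,-1.8],"spin":0,"jaw":1.5},
  {"xyz":[0,-4.5,-1.8],"spin":0,"jaw":1.5},
  {"xyz":[0,-6.5,-1.8],"spin":0,"jaw":1.5},
  {"xyz":[0,-8.5,-1.8],"spin":0,"jaw":1.5},
  {"xyz":[0,-10,-1.8],"spin":0,"jaw":1.5},
  {"xyz":[0,-10,-4],"spin":0,"jaw":1.5},
  {"xyz":[0,-10,-7],"spin":0,"jaw":1.5},
  {"xyz":[0,-10,-10],"spin":0,"jaw":1.5},
  {"xyz":[0,-10,-10],"spin":0,"jaw":1.5},
])

```text
clock: 6.15
eef_pos: [444.4, 306.6, 200.3]
ee_rot: [2.032, 2.392, 0.012]
contact_force: [0.6, -0.4, -3.4]
opening: 25.5
```

Run:
```python
from h import *
o=arm.get_obs(); print(o['clock'],o['eef_pos'],o['ee_rot'],o['contact_force'],o['opening'])
c=cam('side');p=proj(c,o['eef_pos']).astype(int);print(p)
x,y=max(p[0]-80,0),max(p[1]-60,0); a=c['frame'][y:y+140,x:x+160]
w=cam('wrist')['frame'][180:,150:490]
cv2.imwrite('pics/held.png',np.vstack([cv2.resize(a,(400,350)),cv2.resize(w,(400,250))]))
```

```text
6.15 [444.3954084  306.55744827 200.34589248] [2.03205209 2.39156556 0.01231282] [ 0.55531242 -0.36465651 -3.4219628 ] 25.538699635019686
[272 131]
```

View pics/held.png

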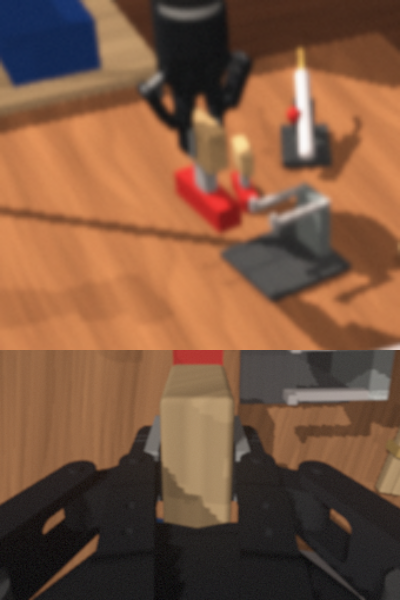

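The scraper is held upright and clear of the stand. Now carry it over the plate's far end, on the +y side, staying high.

>>> apply_moves([
  {"xyz":[-5,2.5,0],"spin":2,"jaw":1.5},
  {"xyz":[-8.6,4.4,0],"spin":4,"jaw":1.5},
  {"xyz":[-12,6,0],"spin":5,"jaw":1.5},
  {"xyz":[-15,7.5,0],"spin":6,"jaw":1.5},
  {"xyz":[-18,9,0],"spin":8,"jaw":1.5},
  {"xyz":[-21,10.5,0],"spin":9,"jaw":1.5},
  {"xyz":[-24,12,0],"spin":10,"jaw":1.5},
  {"xyz":[-27,13.5,0],"spin":12,"jaw":1.5},
  {"xyz":[-30,15,0],"spin":13,"jaw":1.5},
  {"xyz":[-32.5,16.5,0],"spin":13,"jaw":1.5},
  {"xyz":[-34.3,17.5,0],"spin":13,"jaw":1.5},
  {"xyz":[-34.3,17.5,0],"spin":13,"jaw":1.5},
  {"xyz":[-34.3,17.5,2.5],"spin":13,"jaw":1.5},
  {"xyz":[-34.3,17.5,5.2],"spin":13,"jaw":1.5},
  {"xyz":[-34.3,17.5,5.2],"spin":13,"jaw":1.5},
])

```text
clock: 7.75
eef_pos: [666.7, -3.8, 137.9]
ee_rot: [-2.285, -2.142, 0.012]
contact_force: [0.4, -0.5, -4.6]
opening: 25.3
```

```bash
cat >> h.py <<'E'
def pf(p,c=(583.3,-21.4),yaw=-3.7):
    a=np.radians(yaw); d=np.array(p[:2])-c; return np.array([d@[np.cos(a),np.sin(a)],d@[-np.sin(a),np.cos(a)]])
def st():
    from scipy.spatial.transform import Rotation as Q
    o=arm.get_obs(); M=Q.from_rotvec(o['ee_rot']).as_matrix(); print(o['clock'],o['eef_pos'].round(1),'yaw y',np.degrees(np.arctan2(M[1,1],M[0,1])).round(2),'zaxis',M[:,2].round(3),'F',o['contact_force'].round(1),'open',o['opening'].round(1),'platef',pf(o['eef_pos']).round(1)); return o
E
python3 - <<'E'
from h import *
import pickle
st()
c1=pickle.load(open('w1.pkl','rb'))
for u,v in [(322,233),(368,228),(362,258),(315,273),(349,275)]: print(pf(ray(c1,u,v,52)).round())
c=cam('top'); a=c['frame'][130:260,290:400]; w=cam('wrist')['frame']
cv2.imwrite('pics/p1.png',np.hstack([cv2.resize(a,(338,400)),cv2.resize(w,(460,400))[:, :]]))
E
```

```text
Traceback (most recent call last):
  File "h.py", line 14, in st
    o=arm.get_obs(); M=Q.from_rotvec(o['ee_rot']).as_matrix(); print(o['clock'],o['eef_pos'].round(1),'yaw y',np.degrees(np.arctan2(M[1,1],M[0,1])).round(2),'zaxis',M[:,2].round(3),'F',o['contact_force'].round(1),'open',o['opening'].round(1),'platef',pf(o['eef_pos']).round(1)); return o
                                                                                                                                                                                                                            ^^^^^^^^^^^^^^^^^^
AttributeError: 'float' object has no attribute 'round'
```

```bash
sed -i "s/o\['opening'\].round(1)/round(float(o['opening']),1)/" h.py
python3 - <<'E'
from h import *
import pickle
st()
c1=pickle.load(open('w1.pkl','rb'))
for u,v in [(322,233),(368,228),(362,258),(315,273),(349,275)]: print(pf(ray(c1,u,v,52)).round())
c=cam('top'); a=c['frame'][130:260,290:400]; w=cam('wrist')['frame']
cv2.imwrite('pics/p1.png',np.hstack([cv2.resize(a,(338,400)),w[:,90:550]]))
E
```

```text
7.75 [666.7  -3.8 137.9] yaw y -3.7 zaxis [-0.012  0.002 -1.   ] F [ 0.4 -0.5 -4.6] open 25.3 platef [82.1 22.9]
[-31.  23.]
[38. 49.]
[44. -5.]
[-25. -50.]
[ 32. -40.]
```

View pics/p1.png

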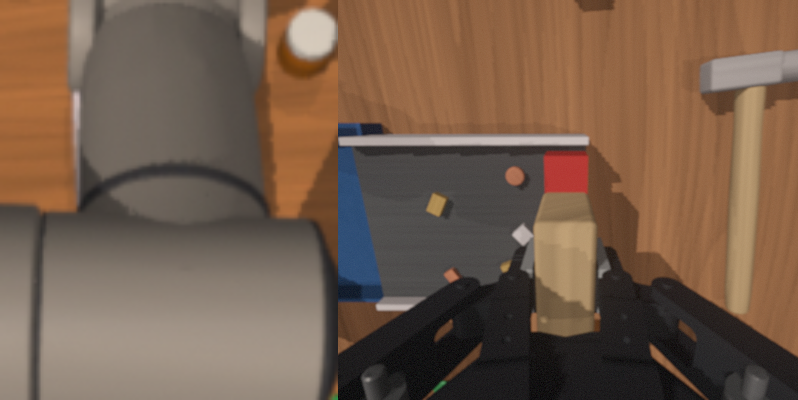

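The wrist view shows the foot's left end sitting just inside the rail, and all chips ahead of it with the nearest leading about 13 mm away. Descend partially and check the height.

>>> apply_moves([
  {"xyz":[0,0,0.5],"spin":0,"jaw":1.5},
  {"xyz":[0,0,1.0],"spin":0,"jaw":1.5},
  {"xyz":[0,0,1.0],"spin":0,"jaw":1.5},
  {"xyz":[0,0,1.0],"spin":0,"jaw":1.5},
])

```text
clock: 8.25
eef_pos: [670.6, -4.7, 134.6]
ee_rot: [2.292, 2.148, 0.001]
contact_force: [-0.2, 1.1, -3.3]
opening: 25.0
```

```bash
python3 -c "
from h import *
st()"
```

```text
8.25 [670.6  -4.7 134.6] yaw y -3.71 zaxis [ 0.  0. -1.] F [-0.2  1.1 -3.3] open 25.0 platef [86.  22.3]
```

>>> apply_moves([
  {"xyz":[0,0,0.5],"spin":0,"jaw":1.5},
  {"xyz":[0,0,0.5],"spin":0,"jaw":1.5},
  {"xyz":[0,0,0.5],"spin":0,"jaw":1.5},
  {"xyz":[0,0,0.5],"spin":0,"jaw":1.5},
  {"xyz":[0,0,0.5],"spin":0,"jaw":1.5},
])

```text
clock: 8.75
eef_pos: [670.6, -4.8, 129.4]
ee_rot: [2.292, 2.148, 0.0]
contact_force: [0.1, 0.3, -3.9]
opening: 25.5
```

```bash
python3 -c "
from h import *
st()"
```

```text
8.75 [670.6  -4.8 129.4] yaw y -3.71 zaxis [ 0.  0. -1.] F [ 0.1  0.3 -3.9] open 25.5 platef [86.  22.2]
```

>>> apply_moves([
  {"xyz":[0,0,0.25],"spin":0,"jaw":1.5},
  {"xyz":[0,0,0.5],"spin":0,"jaw":1.5},
  {"xyz":[0,0,0.5],"spin":0,"jaw":1.5},
  {"xyz":[0,0,0.5],"spin":0,"jaw":1.5},
  {"xyz":[0,-0.5,0.5],"spin":0,"jaw":1.5},
  {"xyz":[0,-1,0.5],"spin":0,"jaw":1.5},
  {"xyz":[0,-1.7,0.5],"spin":0,"jaw":1.5},
  {"xyz":[0,-2.4,0.5],"spin":0,"jaw":1.5},
  {"xyz":[0,-3.1,0.5],"spin":0,"jaw":1.5},
  {"xyz":[0,-3.8,0.5],"spin":0,"jaw":1.5},
  {"xyz":[0,-4.5,0.5],"spin":0,"jaw":1.5},
  {"xyz":[0,-5.2,0.5],"spin":0,"jaw":1.5},
  {"xyz":[0,-5.9,0.5],"spin":0,"jaw":1.5},
  {"xyz":[0,-6.6,0.5],"spin":0,"jaw":1.5},
  {"xyz":[0,-7.3,0.5],"spin":0,"jaw":1.5},
  {"xyz":[0,-8,0.5],"spin":0,"jaw":1.5},
])

```text
clock: 10.35
eef_pos: [590.1, 0.4, 124.3]
ee_rot: [2.292, 2.148, 0.0]
contact_force: [0.2, -0.2, -3.9]
opening: 25.2
```

Run:
```python
from h import *
st()
cv2.imwrite('pics/p2.png',cam('wrist')['frame'][60:360,90:550])
```

```text
10.35 [5.901e+02 4.000e-01 1.243e+02] yaw y -3.72 zaxis [ 0.  0. -1.] F [ 0.2 -0.2 -3.9] open 25.2 platef [ 5.4 22.2]
```

View pics/p2.png

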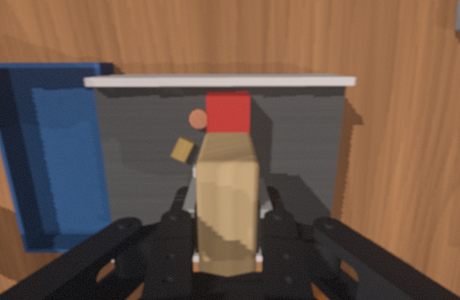

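The disc (198,118) is being pushed cleanly and the bar (182,150) is just ahead. Continue off the edge, then raise.

>>> apply_moves([
  {"xyz":[0,-0.7,0],"spin":0,"jaw":1.5},
  {"xyz":[0,-1.4,0],"spin":0,"jaw":1.5},
  {"xyz":[0,-2.1,0],"spin":0,"jaw":1.5},
  {"xyz":[0,-2.8,0],"spin":0,"jaw":1.5},
  {"xyz":[0,-3.5,0],"spin":0,"jaw":1.5},
  {"xyz":[0,-4.2,0],"spin":0,"jaw":1.5},
  {"xyz":[0,-4.9,0],"spin":0,"jaw":1.5},
  {"xyz":[0,-5.6,0],"spin":0,"jaw":1.5},
  {"xyz":[0,-6.3,0],"spin":0,"jaw":1.5},
  {"xyz":[0,-7,0],"spin":0,"jaw":1.5},
  {"xyz":[0,-7.7,0],"spin":0,"jaw":1.5},
  {"xyz":[0,-8.4,0],"spin":0,"jaw":1.5},
  {"xyz":[0,-9.1,0],"spin":0,"jaw":1.5},
  {"xyz":[0,-9.8,0],"spin":0,"jaw":1.5},
  {"xyz":[0,-10.5,0],"spin":0,"jaw":1.5},
  {"xyz":[0,-11.2,0],"spin":0,"jaw":1.5},
  {"xyz":[0,-11.8,0],"spin":0,"jaw":1.5},
  {"xyz":[0,-11.8,0],"spin":0,"jaw":1.5},
  {"xyz":[0,-11.8,-2],"spin":0,"jaw":1.5},
  {"xyz":[0,-11.8,-4],"spin":0,"jaw":1.5},
])

```text
clock: 12.4
eef_pos: [472.7, 8.0, 164.4]
ee_rot: [-2.292, -2.147, 0.001]
contact_force: [1.5, 0.1, -2.7]
opening: 25.0
```

Run:
```python
from h import *
st()
```

```text
12.4 [472.7   8.  164.4] yaw y -3.72 zaxis [-0.001  0.    -1.   ] F [ 1.5  0.1 -2.7] open 25.0 platef [-112.3   22.2]
```

>>> apply_moves([
  {"xyz":[-1,3,-0.5],"spin":0,"jaw":1.5},
  {"xyz":[-2,6,-0.5],"spin":0,"jaw":1.5},
  {"xyz":[-3,9,-0.5],"spin":0,"jaw":1.5},
  {"xyz":[-4.3,12,-0.5],"spin":0,"jaw":1.5},
  {"xyz":[-4.3,15,-0.5],"spin":0,"jaw":1.5},
  {"xyz":[-4.3,18,-0.5],"spin":0,"jaw":1.5},
  {"xyz":[-4.3,19.8,-0.5],"spin":0,"jaw":1.5},
  {"xyz":[-4.3,19.8,-0.5],"spin":0,"jaw":1.5},
  {"xyz":[-4.3,19.8,0],"spin":0,"jaw":1.5},
  {"xyz":[-4.3,19.8,1.5],"spin":0,"jaw":1.5},
  {"xyz":[-4.3,19.8,2.3],"spin":0,"jaw":1.5},
  {"xyz":[-4.3,19.8,2.3],"spin":0,"jaw":1.5},
  {"xyz":[-4.3,19.8,2.3],"spin":0,"jaw":1.5},
  {"xyz":[-4.3,19.8,2.3],"spin":0,"jaw":1.5},
])

```text
clock: 13.8
eef_pos: [667.9, -47.7, 142.2]
ee_rot: [2.292, 2.148, 0.001]
contact_force: [-0.6, 0.1, -3.3]
opening: 25.2
```

Run:
```python
from h import *
st()
```

```text
13.8 [667.9 -47.7 142.2] yaw y -3.72 zaxis [ 0.001 -0.    -1.   ] F [-0.6  0.1 -3.3] open 25.2 platef [ 86.2 -20.8]
```

>>> apply_moves([
  {"xyz":[0,0,0.8],"spin":0,"jaw":1.5},
  {"xyz":[0,0,1.5],"spin":0,"jaw":1.5},
  {"xyz":[0,0,1.8],"spin":0,"jaw":1.5},
  {"xyz":[0,0,1.8],"spin":0,"jaw":1.5},
  {"xyz":[0,-0.5,1.8],"spin":0,"jaw":1.5},
  {"xyz":[0,-1,1.8],"spin":0,"jaw":1.5},
  {"xyz":[0,-1.7,1.8],"spin":0,"jaw":1.5},
  {"xyz":[0,-2.4,1.8],"spin":0,"jaw":1.5},
  {"xyz":[0,-3.1,1.8],"spin":0,"jaw":1.5},
  {"xyz":[0,-3.8,1.8],"spin":0,"jaw":1.5},
  {"xyz":[0,-4.5,1.8],"spin":0,"jaw":1.5},
  {"xyz":[0,-5.2,1.8],"spin":0,"jaw":1.5},
  {"xyz":[0,-5.9,1.8],"spin":0,"jaw":1.5},
  {"xyz":[0,-6.6,1.8],"spin":0,"jaw":1.5},
  {"xyz":[0,-7.3,1.8],"spin":0,"jaw":1.5},
  {"xyz":[0,-8,1.8],"spin":0,"jaw":1.5},
])

```text
clock: 15.4
eef_pos: [587.3, -42.5, 123.3]
ee_rot: [2.292, 2.148, 0.0]
contact_force: [-1.2, -0.5, -3.7]
opening: 25.0
```

>>> apply_moves([
  {"xyz":[0,-0.7,0],"spin":0,"jaw":1.5},
  {"xyz":[0,-1.4,0],"spin":0,"jaw":1.5},
  {"xyz":[0,-2.1,0],"spin":0,"jaw":1.5},
  {"xyz":[0,-2.8,0],"spin":0,"jaw":1.5},
  {"xyz":[0,-3.5,0],"spin":0,"jaw":1.5},
  {"xyz":[0,-4.2,0],"spin":0,"jaw":1.5},
  {"xyz":[0,-4.9,0],"spin":0,"jaw":1.5},
  {"xyz":[0,-5.6,0],"spin":0,"jaw":1.5},
  {"xyz":[0,-6.3,0],"spin":0,"jaw":1.5},
  {"xyz":[0,-7,0],"spin":0,"jaw":1.5},
  {"xyz":[0,-7.7,0],"spin":0,"jaw":1.5},
  {"xyz":[0,-8.4,0],"spin":0,"jaw":1.5},
  {"xyz":[0,-9.1,0],"spin":0,"jaw":1.5},
  {"xyz":[0,-9.8,0],"spin":0,"jaw":1.5},
  {"xyz":[0,-10.5,0],"spin":0,"jaw":1.5},
  {"xyz":[0,-11.2,0],"spin":0,"jaw":1.5},
  {"xyz":[0,-11.8,0],"spin":0,"jaw":1.5},
  {"xyz":[0,-11.8,0],"spin":0,"jaw":1.5},
  {"xyz":[0,-11.8,-3],"spin":0,"jaw":1.5},
  {"xyz":[0,-11.8,-6],"spin":0,"jaw":1.5},
])

```text
clock: 17.4
eef_pos: [469.7, -34.8, 183.5]
ee_rot: [-2.291, -2.147, 0.002]
contact_force: [0.3, -0.2, -3.9]
opening: 24.9
```

Run:
```python
from h import *
st()
a=cam('side')['frame'][190:300,270:440]; w=cam('wrist')['frame']
cv2.imwrite('pics/p3.png',np.hstack([cv2.resize(a,(400,259)),cv2.resize(w,(400,259))]))
```

```text
17.4 [469.7 -34.8 183.5] yaw y -3.72 zaxis [-0.002  0.001 -1.   ] F [ 0.3 -0.2 -3.9] open 24.9 platef [-112.5  -20.7]
```

View pics/p3.png

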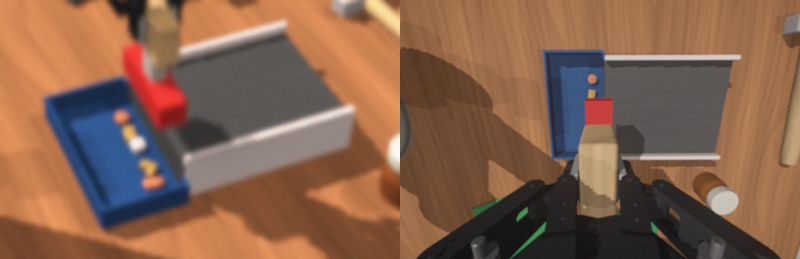

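All five chips are in the tray (side view, a line at (122,116)-(152,183)) and the plate is clean. Next is the mat at (533,-323).

>>> apply_moves([
  {"xyz":[-3,1,0],"spin":-1,"jaw":1.5},
  {"xyz":[-6,2,0],"spin":-2,"jaw":1.5},
  {"xyz":[-9,3,0],"spin":-3,"jaw":1.5},
  {"xyz":[-12,4,0],"spin":-4,"jaw":1.5},
  {"xyz":[-15,5,0],"spin":-4,"jaw":1.5},
  {"xyz":[-18,5.5,0],"spin":-4,"jaw":1.5},
  {"xyz":[-21,6,0],"spin":-4,"jaw":1.5},
  {"xyz":[-24,7,0],"spin":-4,"jaw":1.5},
  {"xyz":[-26,7.5,0],"spin":-4,"jaw":1.5},
  {"xyz":[-27.5,8,0],"spin":-4,"jaw":1.5},
  {"xyz":[-28.2,8.2,0],"spin":-4,"jaw":1.5},
  {"xyz":[-28.2,8.2,2],"spin":-4,"jaw":1.5},
  {"xyz":[-28.2,8.2,4],"spin":-4,"jaw":1.5},
  {"xyz":[-28.2,8.2,6],"spin":-4,"jaw":1.5},
  {"xyz":[-28.2,8.2,7.5],"spin":-4,"jaw":1.5},
  {"xyz":[-28.2,8.2,8],"spin":-4,"jaw":1.5},
  {"xyz":[-28.2,8.2,8],"spin":-4,"jaw":1.5},
  {"xyz":[-28.2,8.2,8],"spin":-4,"jaw":1.5},
  {"xyz":[-28.2,8.2,8],"spin":-4,"jaw":1.5},
])

```text
clock: 19.4
eef_pos: [534.2, -321.9, 104.3]
ee_rot: [2.214, 2.226, 0.001]
contact_force: [0.1, -0.4, -3.0]
opening: 24.9
```

Run:
```python
from h import *
st()
c=cam('side'); print(proj(c,(533,-323,4)))
h=cv2.cvtColor(cam('top')['frame'],cv2.COLOR_BGR2HSV)
u,v=map(int,proj(c,(533,-323,60))); a=c['frame'][v-80:v+60,u-110:u+110]
cv2.imwrite('pics/m1.png',cv2.resize(a,None,fx=2.5,fy=2.5))
```

```text
19.4 [ 534.2 -321.9  104.3] yaw y 0.29 zaxis [ 0.002 -0.001 -1.   ] F [ 0.1 -0.4 -3. ] open 24.9 platef [ -29.6 -303. ]
[416.96698275 334.24768001]
```

View pics/m1.png

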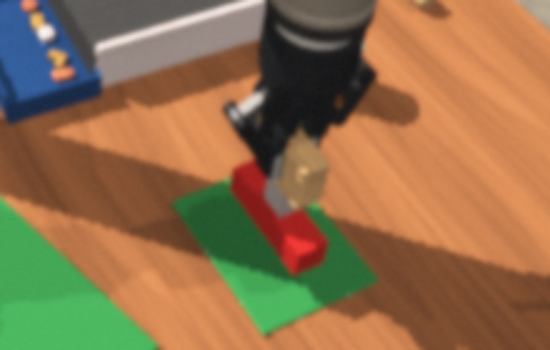

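The scraper hangs over the centre of the smaller mat, upright. Lower it gently; touchdown is expected near TCP z ≈ 81.5.

>>> apply_moves([
  {"xyz":[0,0,0.6],"spin":0,"jaw":1.5},
  {"xyz":[0,0,1.2],"spin":0,"jaw":1.5},
  {"xyz":[0,0,1.7],"spin":0,"jaw":1.5},
  {"xyz":[0,0,2.0],"spin":0,"jaw":1.5},
  {"xyz":[0,0,2.1],"spin":0,"jaw":1.5},
  {"xyz":[0,0,2.1],"spin":0,"jaw":1.5},
  {"xyz":[0,0,2.1],"spin":0,"jaw":1.5},
  {"xyz":[0,0,2.1],"spin":0,"jaw":1.5},
])

```text
clock: 20.3
eef_pos: [533.8, -321.7, 82.4]
ee_rot: [2.216, 2.227, 0.0]
contact_force: [0.4, -0.0, -3.4]
opening: 25.4
```

>>> apply_moves([
  {"xyz":[0,0,0.05],"spin":0,"jaw":1.5},
  {"xyz":[0,0,0.1],"spin":0,"jaw":1.5},
  {"xyz":[0,0,0.1],"spin":0,"jaw":1.5},
  {"xyz":[0,0,0.1],"spin":0,"jaw":1.5},
])

```text
clock: 20.7
eef_pos: [533.8, -321.6, 81.7]
ee_rot: [2.216, 2.227, 0.0]
contact_force: [0.2, 1.1, 0.7]
opening: 25.3
```

The force went from -3.4 to +0.7 N, so it has touched down. Release and retreat straight up.

>>> apply_moves([
  {"xyz":[0,0,0],"spin":0,"jaw":3},
  {"xyz":[0,0,0],"spin":0,"jaw":4},
  {"xyz":[0,0,0],"spin":0,"jaw":5},
  {"xyz":[0,0,0],"spin":0,"jaw":6},
  {"xyz":[0,0,0],"spin":0,"jaw":6},
  {"xyz":[0,0,0],"spin":0,"jaw":6},
  {"xyz":[0,0,-1],"spin":0,"jaw":6},
  {"xyz":[0,0,-3],"spin":0,"jaw":6},
  {"xyz":[0,0,-6],"spin":0,"jaw":6},
  {"xyz":[0,0,-10],"spin":0,"jaw":6},
  {"xyz":[0,0,-14],"spin":0,"jaw":6},
  {"xyz":[0,0,-18],"spin":0,"jaw":6},
  {"xyz":[0,0,-18],"spin":0,"jaw":6},
  {"xyz":[0,0,-18],"spin":0,"jaw":6},
])

```text
clock: 22.1
eef_pos: [533.9, -321.7, 262.9]
ee_rot: [2.214, 2.225, 0.001]
contact_force: [-0.4, -1.0, 0.0]
opening: 60.0
```

Run:
```python
from h import *
st()
c=cam('side'); a=c['frame'][190:390,270:490]
cv2.imwrite('pics/end.png',cv2.resize(a,None,fx=2.7,fy=2.7))
h=cv2.cvtColor(c['frame'],cv2.COLOR_BGR2HSV)
m=cv2.inRange(h,(100,100,20),(130,255,255)); x,y,w,hh=cv2.boundingRect(max(cv2.findContours(m[190:],cv2.RETR_EXTERNAL,cv2.CHAIN_APPROX_NONE)[0],key=cv2.contourArea)); y+=190
hull=np.zeros(m.shape,np.uint8); k=max(cv2.findContours(m[190:],0,1)[0],key=cv2.contourArea)+[0,190]; cv2.fillConvexPoly(hull,cv2.convexHull(k),255)
q=hull&~cv2.inRange(h,(90,60,0),(140,255,255))&cv2.inRange(h,(0,0,110),(179,255,255))
for k in cv2.findContours(q,0,1)[0]:
    if cv2.contourArea(k)>5:
        r=cv2.minAreaRect(k)[0]; X=ray(c,*r,8)[:2]; p=pf(X); print(np.round(r),cv2.contourArea(k),'trayframe',(p+[147.5,0]).round())
```

```text
22.1 [ 533.9 -321.7  262.9] yaw y 0.29 zaxis [ 0.002 -0.002 -1.   ] F [-0.4 -1.   0. ] open 60.0 platef [ -29.9 -302.9]
[334. 263.] 80.0 trayframe [ 27. -42.]
[324. 245.] 102.0 trayframe [28. 27.]
```

View pics/end.png

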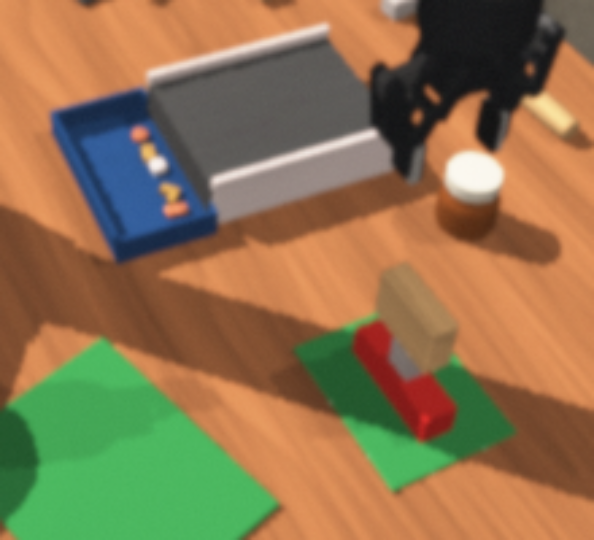

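The scraper stands upright on the small mat, and all five chips lie in the tray at tray x ≈ +27 (limit 47). The jar is in place and the gripper is clear.

```bash
python3 -c "
from cell import arm
print(arm.close_job())"
```

```text
the job is handed in; nothing more can be done
None
```

I lifted the scraper off its hook and wiped all five offcuts into the blue tray in two passes along the plate. I then set it down on the smaller green mat, released it, backed the gripper straight up and handed the job in at about 22 s of the 64 s allowed.

**Last checks:**
- **Offcuts:** the final side picture shows all five in the tray. They merge into two blobs in the colour mask, centred at tray x ≈ +27 and +28 mm (limit ±47), y about -42 and +27 mm, and the plate is clear.
- **Scraper:** it stands upright near the mat's centre. The vertical force went from -3.4 to +0.7 N at touchdown, so it was set down, not dropped.
- **Robot:** the fingers are open to 60 mm with the tool at z ≈ 263 mm, and the force reading is about 1 N.
- **Bystanders:** the jar looks undisturbed in the final picture. I did not re-check the ring clamp after the grasp, though nothing went near it.

**What went wrong:** one move was refused because its rows left out fields. I resent it complete. After the fast carry to the plate, the arm read about 10 mm low and slightly tilted until it settled. I re-measured its height before wiping.

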